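Lock the bayonet lid onto the sample pot

ROBOT

A 6-joint arm with a two-finger parallel gripper is mounted at the origin on a cart in front of the work surface, level with it; the furniture and walls round the work are solid. World frame = base frame: x ahead of the robot, y to its left, z up, the work surface at z = 0. Lengths are in m, angles in degrees, forces in N, time in s.
With the tool pointing down it reaches from about 0.35 to 0.925 m from the base axis. Payload 6.4 kg.
Tool frame: the origin (TCP) lies at the very end of the fingers, on their centre line; the grasp point (between the pads) lies 19 mm behind it (hold_point_z is the distance from the TCP to the grasp point, in m); z points along the fingers, y is the line along which they close (so a half turn about z gives the same grasp; the last joint's range is limited). The gripper opens to 85 mm and grips with 20 to 120 N. Pads are 22 mm wide; open, the fingers measure 114 mm over their backs; the gripper's body (76 mm by 85 mm) begins 54 mm behind the grasp point. The pads swing forward as they close: fully open they stand 13 mm farther back than shut.
Start: joints at [60.269, 14.043, 89.255, -0, 76.702, -9.975], TCP at [0.22, 0.612, 0.231] pointing down, gripper open.
Joint ranges: [-179.41, 179.41], [-58.25, 129.5], [7.25, 145.43], [-54.29, 234.29], [11.92, 165.04], [-157.13, 157.13]. Speed limits (degrees/s): [147.25, 147.25, 180, 180, 180, 180].

INTERFACE

Orientations are given as a 3x3 rotation matrix whose columns are the frame's x, y, z axes.
In Python, from cell import get_obs, grab_frame, hand_in, hold_point_z gives the robot as it stands. The module is installed in compiled form; this text tells all that it offers.
- The arm moves only by the shell command python3 -m inch 'ROWS' [FORCE]. ROWS is JSON, a list of rows, each an object with "claw": the opening, from 0 (shut) to 1 (fully open); "offset": the shift along the world's x, y, z each as a share of 250 mm, from -1 to 1, a list of three; "roll": the turn about the world's z as a share of 30 degrees, from -1 to 1. In form: [{"claw": claw, "offset": [dx, dy, dz], "roll": roll}, ...]. A call has exactly 8 rows; each row is the pose to reach, as a shift and turn from the pose commanded when the call began; what a row does not reach only later rows make up. A row lasts 1/12 s, in which the tool goes at most 41.7 mm and 7.16 degrees, less where a joint would pass 70% of its speed; a pose out of reach is approached as far as the arm can. A call with a number of a shift or a turn outside -1 to 1 is refused whole. A call with a gripper value outside its range is refused whole. The fingers move at their own pace and stop on an object; FORCE is the grip in N (left out, the last holds). Time passes only in rows, so rows that repeat a pose let the fingers close, or fill a call up. It gives the time, the measured TCP pose, the force and the opening at its end, in the units of the state.
- get_obs(): the state, without advancing time (a new reading comes with each control period).
- grab_frame(name): name is "scene" or "top"; returns a dict with "pixels" (400x640x3 uint8, red, green, blue), "z_map" (400x640 float32, m along the optical axis (not along the pixel's ray), 0 where there is no reading), "intrinsics" (3x3 intrinsics, pixels), "k1" (the pictures are not rectified: a ray, as slopes to the right and down, at radius r is drawn at 1 + k1 r^2 times it, then the intrinsics apply), "rvec" (rotation vector, rad) and "tvec" (3), from world to camera coordinates, as OpenCV has them. Camera axes: x right, y down, z forward; pixel columns grow to the right and rows downward; lengths in m; the calibration is good to about 2 mm. A picture is of the moment at which its call begins.
- hand_in(): hands the job in, once; it reports no verdict.
The state is a dict: "time": time; "qpos": joint angles; "qvel": joint speeds; "tau": joint torques, N m; "tcp_pos": TCP position; "ee_rot": TCP orientation; "ft_force": force on the tool from outside, world axes, zero at the start; "torque": the same for the moment, N m; "opening": finger opening in m.
Only numpy, scipy, OpenCV 4.12 (cv2) and the standard library are available. Lean on these libraries where they do the work, as an engineer would, in place of code of your own. Each camera call takes 0.05 s, during which the arm holds its last target. There are 200 camera calls.

TASK

Close the steel sample pot: set the lid with the bar handle into the collar on top of the pot so that its two pins drop through the two slots, then press it down and turn it clockwise until the ramps have drawn it fully down and it comes up against its stop, and let go. Feel for the slots with light pressure and never force the lid against the pot; leave the other things where they stand.

Things in the scene. Friction and masses are not known exactly. Their poses are not given: they have to be found in the camera images.
- lid: loose round steel lid standing upright on the worktop, about 0.25 kg, 60 mm tall: a plug 58 mm across and 34 mm tall (lower edge chamfered over 4 mm) with a dark bar handle over it and two pins at its sides. Origin: centre of its underside; x along bar and pins, z up. It fits either way round (half a turn is the same).
- lid_handle (a point): middle of the lid's bar handle, on the lid's axis, 50 mm above its underside; the bar is 56 mm long (lid's x), 11 mm thick (y) and 20 mm tall (40 to 60 mm above the underside)
- lid_pins (a point): point on the lid's axis, 12 mm above its underside, level with the centres of its two round dark pins, 8 mm thick, that stick out along +x and -x to 41 mm from the axis
- pot: steel pot with a bayonet collar round its mouth, on a 116 mm square foot bolted to the worktop; it does not move. Origin: centre of the foot's underside, z up. Inside, a sprung plate (27 mm radius, top at 44 mm) pushes the lid up: 5 N at first touch and 2.5 N more per mm, 12 mm travel.
- pot_mouth (a point): centre of the collar's top, 64 mm above the pot's origin. Collar 102 mm across, bore 62 mm. Its lip, 6 mm thick, has two slots 13 mm wide for the pins, nominally along +x and -x of the pot, but the collar is turned by an unknown angle up to 0.25 rad either way: feel or look. Pins resting on the lip: lid's underside 56 mm above the pot's origin.
- pot_home (a point): where the centre of the lid's underside ends, 37 mm above the pot's origin. First press it to about 41 mm (13 N): pins under the lip; then turn clockwise seen from above, keeping some 10 N on it (little torque, under 0.4 N m): ramps, 18 to 50 degrees past the slot, draw it down to 37 mm, then a level part and a hard stop at 62 degrees: stop at about 1 N m, 1.5 is too hard.
- steel_cup: small open steel cup, 68 mm wide, 49 mm tall; a bystander; origin under its centre
- tub: white plastic tub with a lid, 65 x 72 mm, 40 mm tall; a bystander; origin under its centre
- thread_counter: small black folding magnifier, 37 x 33 mm, 43 mm tall; a bystander; origin under its centre
- vial: small brown bottle with a black cap, 30 mm wide, 66 mm tall; a bystander; origin under its centre
- spanner: open-ended spanner, 31 x 143 mm, 5 mm thick, lying flat; a bystander; origin under its centre
- specimen_holder_1: low round steel holder with a knurled ring, 53 mm wide, 19 mm tall; a bystander; origin under its centre
- weight_2: round metal weight with a neck and knob, 45 mm wide, 46 mm tall; a bystander; origin under its centre
Not all that is in view belongs to the job. Leave any orange or purple look-alike of the lid alone.

How it is judged (in metres and radians):
On the way:
1. the lid's pins have gone down through the slots of the collar (z of lid in the frame of pot below 0.0425 m and horizontal distance between lid and pot below 0.005 m), for 0.1 s.
At the end, for the whole second after the job is handed in: The lid sits locked in the pot, let go: its underside 33 to 38.2 mm above the pot's origin (37 mm when fully turned), its axis within 5 mm of the pot's, upright within 0.06 rad, at rest (z of lid in the frame of pot between 0.033 and 0.0382 m and horizontal distance between lid and pot below 0.005 m and angle between lid's own z axis and vertical below 0.06 rad and linear speed of lid below 0.01 m/s); the robot touches nothing.
It fails at once if the lid is forced: more than 90 N between lid and pot (contact force between lid and pot above 90 N).
It fails at once if a bystander is pushed more than 30 mm (distance of any of steel_cup, tub, thread_counter, vial, spanner, specimen_holder_1, weight_2 from where it was at the start of the episode above 0.03 m).
It also fails if it takes over 72 s, if anything falls off the work surface, if the arm or the gripper's body presses on something with over 40 N, if the wrist force passes 120 N, or if a joint passes its speed limit or range.

## Working session

There is one attempt and no reset: what is moved stays moved. The work goes in short steps, Python scripts to look and compute and a shell command to move; the robot and the scene stay as the last step left them, time stands still between calls to the robot, and variables do not carry over. Pictures are saved under pics/ and viewed, on a budget of 10 in all, crops included, one or two more only if the job needs it, and the job is handed in when it is done.

```bash
mkdir -p pics; cat > h.py <<'E'
import numpy as np, cv2
from cell import get_obs, grab_frame, hold_point_z
def snap(name, save=None):
    f=grab_frame(name)
    if save: cv2.imwrite('pics/'+save, f['pixels'][:,:,::-1])
    np.savez(''+name+'.npz', **f); return f
def load(name): return dict(np.load(''+name+'.npz'))
def rays(f,uv):
    K=np.array(f['intrinsics']); uv=np.atleast_2d(np.asarray(uv,float))
    d=(uv-[K[0,2],K[1,2]])/[K[0,0],K[1,1]]; s=d.copy(); k=float(f['k1'])
    for _ in range(20): s=d/(1+k*(s**2).sum(1,keepdims=True))
    R=cv2.Rodrigues(np.array(f['rvec'],float))[0]; t=np.array(f['tvec'],float).ravel()
    return -R.T@t, np.c_[s,np.ones(len(s))], R, t
def onplane(f,uv,z):
    c,s,R,t=rays(f,uv); d=s@R; return c+d*((z-c[2])/d[:,2])[:,None]
def cloud(f,uv=None):
    if uv is None:
        v,u=np.mgrid[:400,:640]; uv=np.c_[u.ravel(),v.ravel()]
    uv=np.asarray(uv,int); z=f['z_map'][uv[:,1],uv[:,0]]
    c,s,R,t=rays(f,uv); return (s*z[:,None]-t)@R
E
python3 - <<'E'
from h import *
import pprint
a=snap('scene'); b=snap('top')
for f in(a,b): print(np.array(f['intrinsics']).round(1).tolist(),f['k1'],rays(f,[0,0])[0])
im=np.vstack([cv2.resize(x['pixels'],(480,300)) for x in(a,b)])
cv2.imwrite('pics/a.png',a['pixels'][:,:,::-1]);cv2.imwrite('pics/b.png',b['pixels'][:,:,::-1])
o=get_obs();print(o['tcp_pos'],o['ee_rot'],o['ft_force'],hold_point_z)
E
```

```text
[[430.3, 0.0, 309.1], [0.0, 430.3, 198.1], [0.0, 0.0, 1.0]] 0.013223337404750768 [ 0.06097982 -1.06405941  1.00320844]
[[489.0, 0.0, 326.3], [0.0, 489.0, 193.7], [0.0, 0.0, 1.0]] -0.141242833630305 [0.29137848 0.09099675 1.59235588]
[0.21945447 0.61128098 0.2302922 ] [[-9.41147674e-01  3.37994566e-01 -8.54150865e-04]
 [ 3.37995529e-01  9.41146443e-01 -1.54745934e-03]
 [ 2.80848202e-04 -1.74508693e-03 -9.99998438e-01]] [ 0.16490481 -0.18825099  0.18284787] 0.0187
```

View pics/a.png

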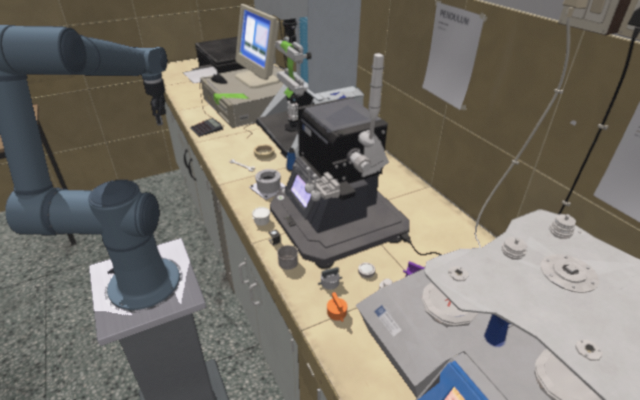

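View pics/b.png

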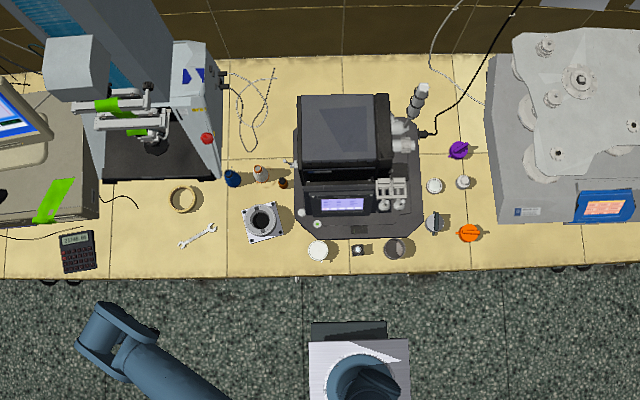

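Scene image: orange look-alike at (337,307), grey lid at (330,280), pot at (268,183). Top image: pot at (263,222).

Lid candidates in the top image are grey at (434,222), orange at (470,233), purple at (458,150), and the round steel things at (435,185), (463,182) and (396,248). I choose the grey one with a bar at (434,222) and check it in a close crop.

```bash
python3 - <<'E'
from h import *
a=load('scene');b=load('top')
def crop(f,u,v,w=32): return cv2.resize(f['pixels'][v-w:v+w,u-w:u+w],(400,400),interpolation=cv2.INTER_CUBIC)
im=np.hstack([crop(b,434,222),crop(b,263,222)])
cv2.imwrite('pics/c.png',im[:,:,::-1])
P=cloud(b).reshape(400,640,3)
for n,(u,v) in dict(lid=(434,222),pot=(263,222)).items():
    q=P[v-32:v+32,u-32:u+32].reshape(-1,3)
    for lo,hi in ((.012,.03),(.03,.045),(.045,.056),(.056,.07),(.07,.2)):
        s=q[(q[:,2]>lo)&(q[:,2]<hi)]
        if len(s)>5: print(n,lo,hi,len(s),s.mean(0).round(4),s.min(0).round(3),s.max(0).round(3))
print(P[222-14:222+16:2,434-14:434+16:2,2].round(3)*1000//1)
E
```

```text
lid 0.012 0.03 153 [ 0.5114 -0.2751  0.0217] [ 0.416 -0.358  0.012] [ 0.623 -0.15   0.03 ]
lid 0.03 0.045 200 [ 0.5002 -0.2728  0.0344] [ 0.415 -0.359  0.03 ] [ 0.54  -0.149  0.044]
lid 0.045 0.056 47 [ 0.4917 -0.2363  0.0518] [ 0.417 -0.352  0.045] [ 0.599 -0.148  0.056]
lid 0.056 0.07 764 [ 0.5377 -0.1912  0.0636] [ 0.466 -0.351  0.056] [ 0.615 -0.146  0.07 ]
lid 0.07 0.2 89 [ 0.5629 -0.1704  0.0728] [ 0.481 -0.213  0.07 ] [ 0.613 -0.149  0.078]
pot 0.012 0.03 92 [0.5219 0.3006 0.0154] [0.467 0.235 0.012] [0.597 0.369 0.029]
pot 0.03 0.045 180 [0.5351 0.3027 0.0412] [0.493 0.265 0.03 ] [0.576 0.329 0.045]
pot 0.045 0.056 76 [0.5266 0.3009 0.0493] [0.484 0.254 0.045] [0.584 0.347 0.056]
pot 0.056 0.07 488 [0.5352 0.2958 0.0624] [0.482 0.191 0.056] [0.624 0.353 0.07 ]
[[ 6.500e+01  6.800e+01 -7.000e+00 -0.000e+00  4.000e+00 -5.000e+00
  -1.000e+00 -7.000e+00 -7.000e+00  1.000e+00 -1.000e+00 -1.000e+00
  -5.000e+00 -1.000e+01  0.000e+00]
 [ 6.600e+01  6.700e+01  3.000e+00 -2.000e+00 -3.000e+00 -9.000e+00
  -3.000e+00 -0.000e+00 -2.000e+00  1.000e+00  0.000e+00 -1.000e+00
   0.000e+00 
[... 1559 characters left out ...]
 4.000e+00]
 [-5.000e+00 -1.000e+00  0.000e+00 -3.000e+00  7.000e+00  3.000e+01
   3.400e+01  3.600e+01  5.000e+01  3.300e+01 -5.000e+00  1.000e+00
   1.000e+00  6.000e+00 -0.000e+00]
 [ 5.000e+00 -3.000e+00 -4.000e+00 -1.000e+00  5.000e+00 -1.000e+00
   6.000e+00  1.300e+01  1.000e+00 -2.000e+00 -1.000e+00  2.000e+00
  -3.000e+00 -1.000e+00 -1.000e+00]
 [-4.000e+00 -1.000e+00 -3.000e+00 -8.000e+00 -4.000e+00  3.000e+00
   1.800e+01  9.000e+00 -1.000e+00  1.000e+00 -5.000e+00 -1.100e+01
   1.000e+00 -4.000e+00  1.592e+03]
 [-2.000e+00 -1.000e+00  0.000e+00 -4.000e+00  3.000e+00 -8.000e+00
  -2.000e+00 -7.000e+00  8.000e+00  4.000e+00  0.000e+00  1.000e+00
  -0.000e+00 -1.000e+00  1.000e+00]]
```

View pics/c.png

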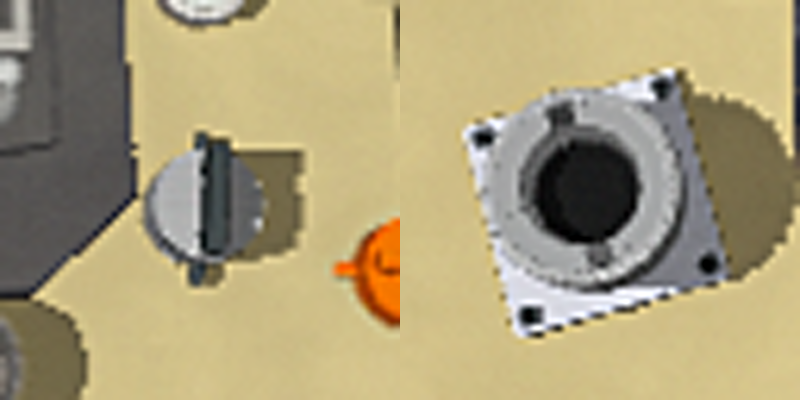

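The crop confirms the choice: a plain steel disc with a dark bar (crop x≈215, y 140–255) and pins at crop (203,138) and (198,280). In the pot the slots are at crop (562,115) and (598,253). Next I measure both.

```bash
cat > m.py <<'E'
from h import *
def circ(p):
    A=np.c_[2*p[:,:2],np.ones(len(p))]; x=np.linalg.lstsq(A,(p[:,:2]**2).sum(1),rcond=None)[0]
    return x[:2],np.sqrt(x[2]+x[:2]@x[:2])
b=load('top'); px=b['pixels']; hsv=cv2.cvtColor(px,cv2.COLOR_RGB2HSV); g=cv2.cvtColor(px,cv2.COLOR_RGB2GRAY)
Z=cv2.medianBlur(cloud(b).reshape(400,640,3)[:,:,2].astype(np.float32),3)
def ptsof(mask,z):
    c=max(cv2.findContours(mask.astype(np.uint8),cv2.RETR_EXTERNAL,cv2.CHAIN_APPROX_NONE)[0],key=len)[:,0]
    return onplane(b,c,z)
W=np.zeros((400,640),bool); W[195:250,235:290]=1
m=W&(Z>.056)
p=ptsof(m,.064); print('collar',circ(p))
# foot: low-saturation bright region
mf=W&(hsv[:,:,1]<60)&(g>110); mf=cv2.morphologyEx(mf.astype(np.uint8),cv2.MORPH_CLOSE,np.ones((5,5)))
for u in [(231+(x-400)/6.25-.5,190+y/6.25-.5) for x,y in((483,138),(660,88),(710,263),(530,315))]: print('bolt',onplane(b,u,.01)[0,:2].round(4))
bo=np.array([onplane(b,(231+(x-400)/6.25-.5,190+y/6.25-.5),.01)[0,:2] for x,y in((483,138),(660,88),(710,263),(530,315))])
print('bolt mean',bo.mean(0)); 
for i,j in((0,3),(1,2),(0,1),(3,2)): d=bo[i]-bo[j]; print(np.degrees(np.arctan2(d[1],d[0])).round(1))
# slots: darker than collar in annulus
C=circ(p)[0]
v,u=np.mgrid[:400,:640]; P=onplane(b,np.c_[u.ravel(),v.ravel()],.064).reshape(400,640,3)[:,:,:2]-C
r=np.hypot(P[...,0],P[...,1]); th=np.degrees(np.arctan2(P[...,1],P[...,0]))
s=(r>.034)&(r<.044)
for a in range(-180,180,8):
    k=s&(th>=a)&(th<a+8)
    print(a+4,int(g[k].mean()),end='; ')
print()
# lid bar
W[:]=0; W[205:242,420:450]=1
k=W&(Z>.048)&(g<110); q=P=onplane(b,np.c_[u[k],v[k]],.060)
c,sz,an=cv2.minAreaRect((q[:,:2]*1000).astype(np.float32)); print('bar',len(q),c,sz,an, q.mean(0))
k=W&(Z>.02)&(hsv[:,:,1]<70); print('plug',circ(ptsof(k&(Z<.05)|k&(Z>.05),.034)))
for n,uv in dict(p1=(402+203/6.25-.5,190+138/6.25-.5),p2=(402+198/6.25-.5,190+280/6.25-.5)).items(): print(n,onplane(b,uv,.014)[0,:2])
E
python3 m.py
```

```text
collar (array([0.53261732, 0.30212856]), np.float64(0.04965764143430104))
bolt [0.5683 0.3615]
bolt [0.5926 0.2676]
bolt [0.4989 0.242 ]
bolt [0.474  0.3365]
bolt mean [0.5334427  0.30189614]
14.9
15.3
104.5
104.8
-176 144; -168 82; -160 97; -152 156; -144 158; -136 169; -128 170; -120 168; -112 167; -104 170; -96 170; -88 168; -80 171; -72 168; -64 166; -56 167; -48 166; -40 165; -32 167; -24 165; -16 167; -8 166; 0 165; 8 80; 16 57; 24 97; 32 173; 40 168; 48 165; 56 167; 64 164; 72 168; 80 164; 88 165; 96 163; 104 167; 112 161; 120 166; 128 166; 136 164; 144 159; 152 166; 160 164; 168 166; 176 167; 
bar 129 (523.5809936523438, -236.976318359375) (58.26544952392578, 79.02886962890625) 85.92593383789062 [ 0.52239507 -0.23650082  0.06      ]
plug (array([ 0.51117829, -0.25944332]), np.float64(0.028754140549072504))
p1 [ 0.54961871 -0.26482554]
p2 [ 0.47460959 -0.25698034]
```

```bash
python3 - <<'E'
from h import *
b=load('top'); P=cloud(b).reshape(400,640,3); g=cv2.cvtColor(b['pixels'],cv2.COLOR_RGB2GRAY)
Z=cv2.medianBlur(P[:,:,2].astype(np.float32),3); v,u=np.mgrid[:400,:640]
k=(u>427)&(u<445)&(v>208)&(v<240)&(Z>.05)&(g<120)
q=onplane(b,np.c_[u[k],v[k]],.060)[:,:2]
c,sz,an=cv2.minAreaRect((q*1000).astype(np.float32)); e=np.linalg.eigh(np.cov(q.T))[1][:,1]; print('bar',len(q),c,sz,an,q.mean(0),np.degrees(np.arctan2(e[1],e[0])))
a=load('scene')
Q=np.vstack([P.reshape(-1,3),cloud(a)]); Q=Q[(Q[:,2]<.7)&(Q[:,2]>-.02)]
print('x rows .35.., max height cm; cols y .64->-.4')
for x in np.arange(.3,.75,.04):
    print(round(x,2),[int(100*np.percentile(s,98)) if len(s:=Q[(abs(Q[:,0]-x)<.02)&(abs(Q[:,1]-y)<.02),2])>3 else -9 for y in np.arange(.64,-.42,-.04)])
# pins dark blobs: pot/lid second view via scene camera
h=cv2.cvtColor(a['pixels'],cv2.COLOR_RGB2HSV)
cr=lambda u,v,w=28:cv2.resize(a['pixels'][v-w:v+w,u-w:u+w],(400,400),interpolation=cv2.INTER_CUBIC)
cv2.imwrite('pics/d.png',np.hstack([cr(330,280),cr(268,183)])[:,:,::-1])
E
```

```text
bar 65 (509.8759460449219, -260.3504943847656) (9.70963191986084, 55.00506591796875) 85.95154571533203 [ 0.51084975 -0.26009692] 173.94802053796454
x rows .35.., max height cm; cols y .64->-.4
0.3 [-9, 51, -9, -9, -9, -9, -9, -9, -9, -9, -9, -9, -9, -9, -9, -9, -9, -9, -9, -9, -9, -9, -9, -9, -9, -9, -9]
0.34 [0, 0, 0, 0, 0, 0, 0, 0, 0, 0, 0, 0, 0, 0, 0, 0, 0, 0, 0, 0, 0, 0, 0, 0, 0, 0, 0]
0.38 [0, 0, 0, 0, 0, 0, 0, 0, 0, 0, 0, 0, 0, 0, 0, 0, 0, 0, 0, 1, 0, 0, 0, 0, 0, 0, 0]
0.42 [0, 0, 0, 0, 0, 0, 0, 0, 0, 0, 0, 0, 4, 4, 4, 0, 4, 4, 5, 4, 4, 0, 0, 0, 0, 0, 0]
0.46 [0, 0, 0, 0, 0, 0, 0, 0, 1, 1, 0, 0, 4, 6, 6, 6, 7, 6, 6, 6, 6, 0, 1, 0, 1, 6, 6]
0.5 [0, 0, 0, 0, 0, 0, 0, 6, 6, 6, 6, 0, 6, 8, 7, 7, 8, 8, 7, 7, 7, 6, 6, 6, 0, 6, 5]
0.54 [0, 0, 0, 0, 0, 0, 0, 6, 6, 6, 6, 6, 12, 14, 13, 13, 13, 23, 30, 30, 7, 7, 6, 6, 0, 0, 0]
0.58 [0, 2, 2, 2, 0, 0, 0, 6, 6, 6, 5, 6, 20, 21, 21, 20, 21, 24, 26, 26, 24, 7, 6, 0, 0, 0, 0]
0.62 [0, 2, 0, 2, 0, 0, 0, 0, 0, 0, 0, 6, 39, 39, 39, 39, 39, 39, 40, 26, 23, 7, 6, 2, 0, 4, 2]
0.66 [0, 2, 2, 2, 2, 1, 9, 6, 8, 6, 6, 24, 39, 39, 39, 39, 39, 40, 40, 33, 33, 7, 6, 2, 0, 4, 3]
0.7 [5, 5, 5, 5, 6, 6, 10, 7, 10, 9, 0, 18, 40, 39, 39, 39, 39, 40, 40, 63, 54, 7, 6, 0, 0, 0, 0]
0.74 [64, 64, 5, 5, 10, 10, 0, 0, 0, 0, 0, 6, 40, 40, 39, 39, 39, 40, 40, 63, 55, 7, 6, 0, 5, 6, 3]
```

View pics/d.png

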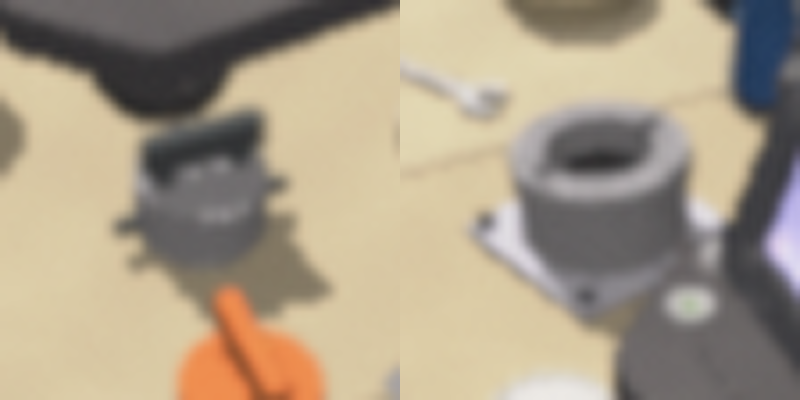

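The scene crop agrees: the grey lid is upright and clear of the instrument base. Its bar points about −6° and its centre is at (0.511, −0.260). I go round the instrument at x≈0.38.

```bash
python3 -m inch '[{"claw":0.5,"offset":[0.64,-0.96,0],"roll":0.46},{"claw":0.5,"offset":[0.64,-0.96,0],"roll":0.46},{"claw":0.5,"offset":[0.64,-0.96,0],"roll":0.46},{"claw":0.5,"offset":[0.64,-0.96,0],"roll":0.46},{"claw":0.5,"offset":[0.64,-0.96,0],"roll":0.46},{"claw":0.5,"offset":[0.64,-0.96,0],"roll":0.46},{"claw":0.5,"offset":[0.64,-0.96,0],"roll":0.46},{"claw":0.5,"offset":[0.64,-0.96,0],"roll":0.46}]' 60
python3 -m inch '[{"claw":0.5,"offset":[0,-1,0],"roll":0},{"claw":0.5,"offset":[0,-1,0],"roll":0},{"claw":0.5,"offset":[0,-1,0],"roll":0},{"claw":0.5,"offset":[0,-1,0],"roll":0},{"claw":0.5,"offset":[0,-1,0],"roll":0},{"claw":0.5,"offset":[0,-1,0],"roll":0},{"claw":0.5,"offset":[0,-1,0],"roll":0},{"claw":0.5,"offset":[0,-1,0],"roll":0}]'
```

```text
time: 0.77
tcp_pos: [0.3826, 0.3671, 0.2309]
ee_rot: [[-0.994, 0.11, 0.001], [0.11, 0.994, -0.002], [-0.001, -0.002, -1.0]]
ft_force: [0.4, -0.1, -0.2]
opening: 0.0427
time: 1.43
tcp_pos: [0.3798, 0.1201, 0.2312]
ee_rot: [[-0.994, 0.109, 0.0], [0.109, 0.994, 0.0], [-0.0, 0.0, -1.0]]
ft_force: [-0.8, 0.1, 0.5]
opening: 0.0426
```

```bash
python3 -m inch '[{"claw":0.5,"offset":[0,-1,0],"roll":0},{"claw":0.5,"offset":[0,-1,0],"roll":0},{"claw":0.5,"offset":[0,-1,0],"roll":0},{"claw":0.5,"offset":[0,-1,0],"roll":0},{"claw":0.5,"offset":[0,-1,0],"roll":0},{"claw":0.5,"offset":[0,-1,0],"roll":0},{"claw":0.5,"offset":[0,-1,0],"roll":0},{"claw":0.5,"offset":[0,-1,0],"roll":0}]'
python3 -m inch '[{"claw":0.5,"offset":[0,-0.52,0],"roll":0},{"claw":0.5,"offset":[0,-0.52,0],"roll":0},{"claw":0.5,"offset":[0,-0.52,0],"roll":0},{"claw":0.5,"offset":[0.53,-0.52,-0.2],"roll":0},{"claw":0.5,"offset":[0.53,-0.52,-0.4],"roll":0},{"claw":0.5,"offset":[0.53,-0.52,-0.4],"roll":0},{"claw":0.5,"offset":[0.53,-0.52,-0.4],"roll":0},{"claw":0.5,"offset":[0.53,-0.52,-0.4],"roll":0}]'
python3 - <<'E'
from h import *
o=get_obs();print(o['tcp_pos'],o['qpos'],o['ft_force'])
f=snap('top');s=snap('scene')
A=cv2.resize(f['pixels'][180:260,390:490],(500,400),interpolation=cv2.INTER_CUBIC);B=cv2.resize(s['pixels'][220:320,290:365],(300,400),interpolation=cv2.INTER_CUBIC)
cv2.imwrite('pics/e.png',np.hstack([A,B])[:,:,::-1])
E
```

```text
time: 2.1
tcp_pos: [0.38, -0.1288, 0.231]
ee_rot: [[-0.994, 0.106, -0.001], [0.106, 0.994, 0.001], [0.001, 0.001, -1.0]]
ft_force: [0.1, -0.2, -0.3]
opening: 0.0427
time: 2.77
tcp_pos: [0.5131, -0.2526, 0.1219]
ee_rot: [[-0.995, 0.098, -0.011], [0.098, 0.995, 0.01], [0.012, 0.009, -1.0]]
ft_force: [-0.8, 0.7, -1.8]
opening: 0.0426
[ 0.51312761 -0.25256908  0.1219183 ] [-3.75938685e+01  1.12985928e+01  1.04728330e+02  7.83356324e-02
  6.47969986e+01 -1.22000372e+02] [-0.84398137  0.65377836 -1.7518234 ]
```

View pics/e.png

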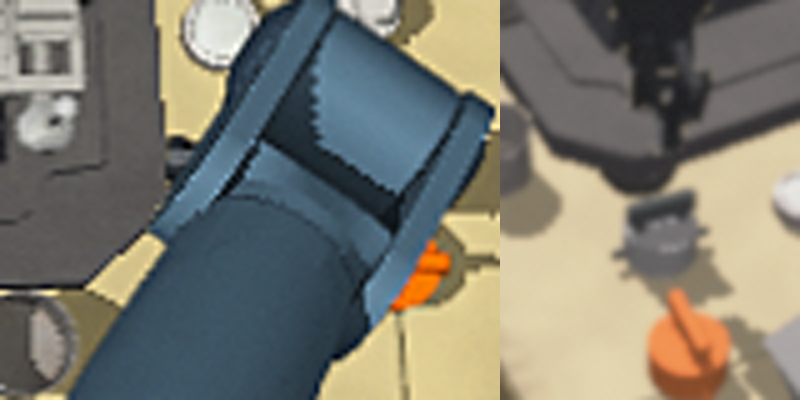

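The top view is covered by the arm; in the scene crop the gripper hangs above and behind the lid bar (665,210). I let it settle and descend to just above the bar.

```bash
python3 -m inch '[{"claw":0.5,"offset":[0,0,0],"roll":0},{"claw":0.5,"offset":[0,0,0],"roll":0},{"claw":0.5,"offset":[0,0,0],"roll":0},{"claw":0.5,"offset":[0,0,-0.1],"roll":0},{"claw":0.5,"offset":[0,0,-0.1],"roll":0},{"claw":0.5,"offset":[0,0,-0.1],"roll":0},{"claw":0.5,"offset":[0,0,-0.1],"roll":0},{"claw":0.5,"offset":[0,0,-0.1],"roll":0}]'
```

```text
time: 3.53
tcp_pos: [0.5127, -0.2588, 0.1079]
ee_rot: [[-0.995, 0.104, 0.002], [0.104, 0.995, -0.001], [-0.002, -0.001, -1.0]]
ft_force: [-0.6, -0.2, -0.9]
opening: 0.0427
```

```bash
python3 -m inch '[{"claw":0.5,"offset":[-0.006,-0.005,-0.1],"roll":0},{"claw":0.5,"offset":[-0.006,-0.005,-0.18],"roll":0},{"claw":0.5,"offset":[-0.006,-0.005,-0.22],"roll":0},{"claw":0.5,"offset":[-0.006,-0.005,-0.24],"roll":0},{"claw":0.5,"offset":[-0.006,-0.005,-0.255],"roll":0},{"claw":0.5,"offset":[-0.006,-0.005,-0.264],"roll":0},{"claw":0.5,"offset":[-0.006,-0.005,-0.264],"roll":0},{"claw":0.5,"offset":[-0.006,-0.005,-0.264],"roll":0}]'
python3 - <<'E'
from h import *
s=snap('scene')
B=cv2.resize(s['pixels'][240:310,290:370],(640,560),interpolation=cv2.INTER_CUBIC)
cv2.imwrite('pics/f.png',B[:,:,::-1])
E
```

```text
time: 4.2
tcp_pos: [0.5113, -0.2599, 0.0412]
ee_rot: [[-0.995, 0.104, 0.001], [0.104, 0.995, -0.001], [-0.001, -0.001, -1.0]]
ft_force: [0.0, 0.4, -0.0]
opening: 0.0428
```

View pics/f.png

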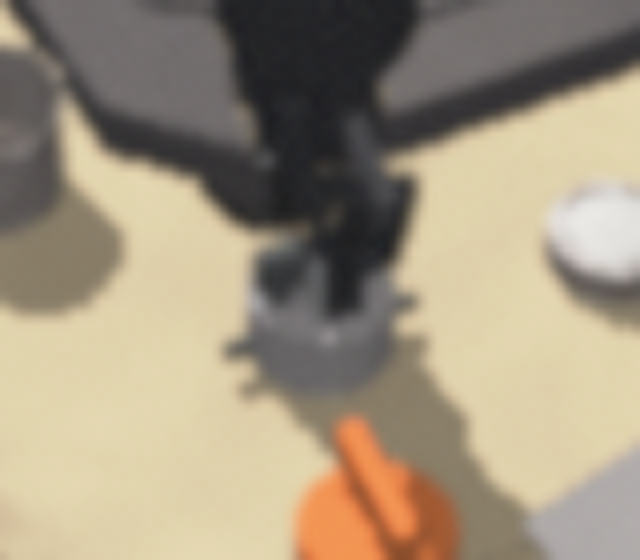

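The fingers straddle the bar near its middle: the near finger is at (345,290) and the plug is centred around 325. Closing.

```bash
python3 -m inch '[{"claw":0.2,"offset":[0,0,0],"roll":0},{"claw":0,"offset":[0,0,0],"roll":0},{"claw":0,"offset":[0,0,0],"roll":0},{"claw":0,"offset":[0,0,0],"roll":0},{"claw":0,"offset":[0,0,0],"roll":0},{"claw":0,"offset":[0,0,0],"roll":0},{"claw":0,"offset":[0,0,0],"roll":0},{"claw":0,"offset":[0,0,0],"roll":0}]' 80
python3 -m inch '[{"claw":0,"offset":[0,0,0.04],"roll":0},{"claw":0,"offset":[0,0,0.12],"roll":0},{"claw":0,"offset":[0,0,0.24],"roll":0},{"claw":0,"offset":[0,0,0.36],"roll":0},{"claw":0,"offset":[0,0,0.45],"roll":0},{"claw":0,"offset":[0,0,0.5],"roll":0},{"claw":0,"offset":[0,0,0.5],"roll":0},{"claw":0,"offset":[0,0,0.5],"roll":0}]'
```

```text
time: 4.92
tcp_pos: [0.511, -0.2598, 0.0407]
ee_rot: [[-0.995, 0.104, 0.001], [0.104, 0.995, -0.001], [-0.001, -0.001, -1.0]]
ft_force: [-1.1, -1.2, 4.0]
opening: 0.0093
time: 5.58
tcp_pos: [0.5103, -0.2591, 0.1647]
ee_rot: [[-0.995, 0.104, -0.001], [0.104, 0.995, 0.001], [0.001, 0.0, -1.0]]
ft_force: [0.2, -0.2, -3.6]
opening: 0.0091
```

Gripped and lifted; the wrist carries about 3.6 N. Now back round to the pot, turning +21.5°.

```bash
python3 -m inch '[{"claw":0,"offset":[-0.13,0,0],"roll":0},{"claw":0,"offset":[-0.26,0,0],"roll":0},{"claw":0,"offset":[-0.39,0.05,0],"roll":0},{"claw":0,"offset":[-0.52,0.15,0],"roll":0},{"claw":0,"offset":[-0.52,0.28,0],"roll":0},{"claw":0,"offset":[-0.52,0.42,0],"roll":0},{"claw":0,"offset":[-0.52,0.56,0],"roll":0},{"claw":0,"offset":[-0.52,0.7,0],"roll":0}]'
python3 -m inch '[{"claw":0,"offset":[0,0.14,0],"roll":0.1},{"claw":0,"offset":[0,0.28,0],"roll":0.2},{"claw":0,"offset":[0,0.42,0],"roll":0.3},{"claw":0,"offset":[0,0.56,0],"roll":0.4},{"claw":0,"offset":[0,0.7,0],"roll":0.5},{"claw":0,"offset":[0,0.82,0],"roll":0.6},{"claw":0,"offset":[0,0.92,0],"roll":0.7},{"claw":0,"offset":[0,1,0],"roll":0.72}]'
python3 -m inch '[{"claw":0,"offset":[0.05,0.1,0],"roll":0},{"claw":0,"offset":[0.12,0.2,0],"roll":0},{"claw":0,"offset":[0.22,0.3,0],"roll":0},{"claw":0,"offset":[0.32,0.4,0],"roll":0},{"claw":0,"offset":[0.42,0.46,0],"roll":0},{"claw":0,"offset":[0.5,0.52,0],"roll":0},{"claw":0,"offset":[0.5,0.55,0],"roll":0},{"claw":0,"offset":[0.5,0.55,0],"roll":0}]'
python3 -m inch '[{"claw":0,"offset":[0,0,0],"roll":0},{"claw":0,"offset":[0,0,0],"roll":0},{"claw":0,"offset":[0,0,0],"roll":0},{"claw":0,"offset":[0,0,0],"roll":0},{"claw":0,"offset":[0,0,0],"roll":0},{"claw":0,"offset":[0,0,0],"roll":0},{"claw":0,"offset":[0,0,0],"roll":0},{"claw":0,"offset":[0,0,0],"roll":0}]'
```

```text
time: 6.25
tcp_pos: [0.3787, -0.0824, 0.1628]
ee_rot: [[-0.994, 0.105, -0.004], [0.105, 0.994, 0.002], [0.004, 0.002, -1.0]]
ft_force: [0.2, 0.3, -2.5]
opening: 0.0091
time: 6.92
tcp_pos: [0.3785, 0.1672, 0.1627]
ee_rot: [[-0.962, -0.273, -0.005], [-0.273, 0.962, -0.0], [0.005, 0.001, -1.0]]
ft_force: [-0.2, -1.3, -2.5]
opening: 0.0094
time: 7.58
tcp_pos: [0.5045, 0.3036, 0.1623]
ee_rot: [[-0.963, -0.271, -0.005], [-0.271, 0.963, -0.001], [0.005, 0.0, -1.0]]
ft_force: [-0.4, 0.7, -2.0]
opening: 0.0091
time: 8.25
tcp_pos: [0.5057, 0.3029, 0.1655]
ee_rot: [[-0.963, -0.27, 0.0], [-0.27, 0.963, 0.0], [-0.0, 0.0, -1.0]]
ft_force: [0.4, 0.6, -3.1]
opening: 0.0093
```

```bash
cat > slot.py <<'E'
from h import *
b=dict(np.load('top0.npz')) if 0 else None
E
rm slot.py; python3 - <<'E'
from h import *
im=cv2.imread('pics/b.png')[:,:,::-1]; g=cv2.cvtColor(np.ascontiguousarray(im),cv2.COLOR_RGB2GRAY)
b=load('top')  # calibration only; picture from the start
v,u=np.mgrid[:400,:640]; P=onplane(b,np.c_[u.ravel(),v.ravel()],.064).reshape(400,640,3)[:,:,:2]
C=np.array([.533,.302]); D=P-C; r=np.hypot(D[...,0],D[...,1]); th=np.degrees(np.arctan2(D[...,1],D[...,0]))
c=[]
for a in (16,-164):
    k=(r>.034)&(r<.045)&(abs((th-a+180)%360-180)<22); w=np.clip(150-g[k].astype(float),0,None)
    c.append((P[k]*w[:,None]).sum(0)/w.sum()); print(c[-1],(w>20).sum(),np.degrees(np.arctan2(*(c[-1]-C)[::-1])))
d=c[0]-c[1]; print('axis',np.degrees(np.arctan2(d[1],d[0])),'mid',(c[0]+c[1])/2)
s=snap('scene'); t=snap('top')
A=cv2.resize(s['pixels'][130:210,230:310],(400,400),interpolation=cv2.INTER_CUBIC);B=cv2.resize(t['pixels'][190:250,230:290],(400,400),interpolation=cv2.INTER_CUBIC)
cv2.imwrite('pics/g.png',np.hstack([A,B])[:,:,::-1])
E
```

```text
[0.57054949 0.31239488] 15 15.473756495250127
[0.49525059 0.29209074] 15 -165.29163941069604
axis 15.090731785407181 mid [0.53290004 0.30224281]
```

View pics/g.png

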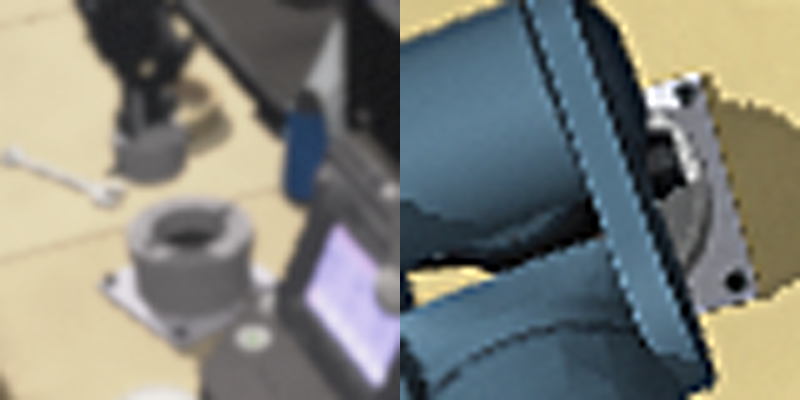

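The scene crop shows the lid hanging at (150,150), short of the pot mouth at (185,235) as expected. The slot axis is 15.1° against the lid's 15.7°, and the pot centre is (0.533, 0.302). I move over it and lower to 3 mm above the collar.

```bash
python3 -m inch '[{"claw":0,"offset":[0.05,0,0],"roll":0},{"claw":0,"offset":[0.1,-0.004,0],"roll":-0.02},{"claw":0,"offset":[0.109,-0.004,-0.05],"roll":-0.02},{"claw":0,"offset":[0.109,-0.004,-0.12],"roll":-0.02},{"claw":0,"offset":[0.109,-0.004,-0.18],"roll":-0.02},{"claw":0,"offset":[0.109,-0.004,-0.22],"roll":-0.02},{"claw":0,"offset":[0.109,-0.004,-0.23],"roll":-0.02},{"claw":0,"offset":[0.109,-0.004,-0.23],"roll":-0.02}]'
python3 - <<'E'
from h import *
s=snap('scene'); o=get_obs(); print(o['tcp_pos'],o['ft_force'],o['torque'])
cv2.imwrite('pics/i.png',cv2.resize(s['pixels'][145:210,240:300],(554,600),interpolation=cv2.INTER_CUBIC)[:,:,::-1])
E
```

```text
time: 9.02
tcp_pos: [0.532, 0.3018, 0.1063]
ee_rot: [[-0.966, -0.26, -0.002], [-0.26, 0.966, -0.001], [0.003, -0.0, -1.0]]
ft_force: [0.3, 0.7, -3.0]
opening: 0.0089
[0.53277815 0.30204338 0.10758976] [-0.19628159 -0.19572036 -1.78746562] [-0.04179396 -0.02671146 -0.03662953]
```

View pics/i.png

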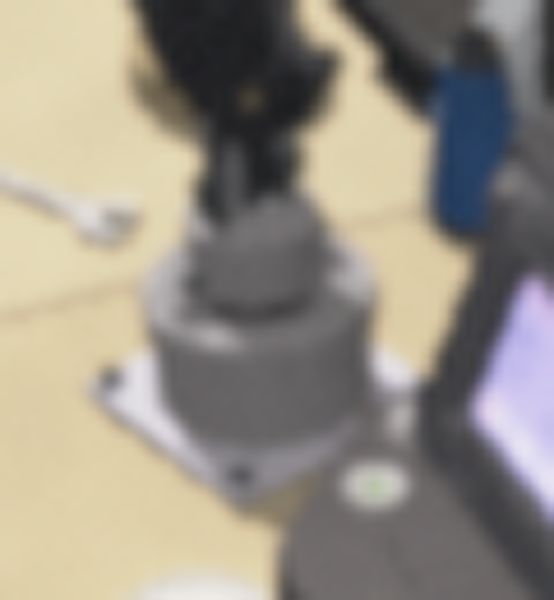

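The lid is centred over the mouth: lid x≈265, collar centre x≈262. I lower it into the bore in small steps.

```bash
python3 -m inch '[{"claw":0,"offset":[0,0,-0.008],"roll":0},{"claw":0,"offset":[0,0,-0.014],"roll":0},{"claw":0,"offset":[0,0,-0.02],"roll":0},{"claw":0,"offset":[0,0,-0.026],"roll":0},{"claw":0,"offset":[0,0,-0.03],"roll":0},{"claw":0,"offset":[0,0,-0.034],"roll":0},{"claw":0,"offset":[0,0,-0.034],"roll":0},{"claw":0,"offset":[0,0,-0.034],"roll":0}]'
python3 -c "
from cell import get_obs
o=get_obs();print(o['ft_force'],o['torque'],o['tcp_pos'])"
```

```text
time: 9.73
tcp_pos: [0.5329, 0.302, 0.0992]
ee_rot: [[-0.966, -0.259, -0.0], [-0.259, 0.966, -0.0], [0.0, 0.0, -1.0]]
ft_force: [-1.0, -0.3, -2.8]
opening: 0.0089
[-0.95665738 -0.32153234 -2.79817735] [-0.01108542  0.06063074  0.01305588] [0.53294407 0.3019837  0.09924976]
```

In the bore with no contact. Next I step through the lip level (TCP 0.0967), 5 mm to 0.094, in ~0.75 mm steps.

```bash
python3 -m inch '[{"claw":0,"offset":[0,0,-0.003],"roll":0},{"claw":0,"offset":[0,0,-0.006],"roll":0},{"claw":0,"offset":[0,0,-0.009],"roll":0},{"claw":0,"offset":[0,0,-0.012],"roll":0},{"claw":0,"offset":[0,0,-0.015],"roll":0},{"claw":0,"offset":[0,0,-0.018],"roll":0},{"claw":0,"offset":[0,0,-0.02],"roll":0},{"claw":0,"offset":[0,0,-0.02],"roll":0}]'
python3 -c "
from cell import get_obs
o=get_obs();print(o['ft_force'],o['torque'],o['tcp_pos'])"
```

```text
time: 10.4
tcp_pos: [0.5329, 0.302, 0.0941]
ee_rot: [[-0.966, -0.26, -0.0], [-0.26, 0.966, -0.0], [0.0, -0.0, -1.0]]
ft_force: [-0.3, -0.1, -2.6]
opening: 0.0092
[-0.2658263  -0.11231527 -2.55183583] [ 0.02265959 -0.05215087  0.01918358] [0.53285518 0.30196491 0.09410565]
```

Underside is at ~53.4 mm with no force, so the pins are already in the slots. I continue down to the spring plate.

```bash
python3 -m inch '[{"claw":0,"offset":[0,0,-0.004],"roll":0},{"claw":0,"offset":[0,0,-0.008],"roll":0},{"claw":0,"offset":[0,0,-0.012],"roll":0},{"claw":0,"offset":[0,0,-0.016],"roll":0},{"claw":0,"offset":[0,0,-0.02],"roll":0},{"claw":0,"offset":[0,0,-0.026],"roll":0},{"claw":0,"offset":[0,0,-0.032],"roll":0},{"claw":0,"offset":[0,0,-0.032],"roll":0}]'
python3 -m inch '[{"claw":0,"offset":[0,0,-0.003],"roll":0},{"claw":0,"offset":[0,0,-0.006],"roll":0},{"claw":0,"offset":[0,0,-0.009],"roll":0},{"claw":0,"offset":[0,0,-0.012],"roll":0},{"claw":0,"offset":[0,0,-0.015],"roll":0},{"claw":0,"offset":[0,0,-0.016],"roll":0},{"claw":0,"offset":[0,0,-0.016],"roll":0},{"claw":0,"offset":[0,0,-0.016],"roll":0}]'
python3 -c "
from cell import get_obs
o=get_obs();print(o['ft_force'],o['torque'],o['tcp_pos'])"
```

```text
time: 11.07
tcp_pos: [0.5327, 0.3019, 0.0858]
ee_rot: [[-0.966, -0.26, -0.001], [-0.26, 0.966, -0.0], [0.001, -0.0, -1.0]]
ft_force: [-0.3, 0.8, -1.6]
opening: 0.0091
time: 11.73
tcp_pos: [0.5337, 0.3023, 0.0834]
ee_rot: [[-0.966, -0.26, 0.002], [-0.26, 0.966, 0.001], [-0.002, 0.0, -1.0]]
ft_force: [-0.7, 0.2, 5.2]
opening: 0.0095
[-0.72174026  0.22206098  5.17361422] [-0.02957711  0.30750852  0.00666034] [0.53367334 0.30228193 0.08337712]
```

```bash
python3 -m inch '[{"claw":0,"offset":[0,0,-0.003],"roll":0},{"claw":0,"offset":[0,0,-0.006],"roll":0},{"claw":0,"offset":[0,0,-0.009],"roll":0},{"claw":0,"offset":[0,0,-0.012],"roll":0},{"claw":0,"offset":[0,0,-0.012],"roll":0},{"claw":0,"offset":[0,0,-0.012],"roll":0},{"claw":0,"offset":[0,0,-0.012],"roll":0},{"claw":0,"offset":[0,0,-0.012],"roll":0}]'
python3 -c "
from cell import get_obs
o=get_obs();print(o['ft_force'],o['torque'],o['tcp_pos'])"
```

```text
time: 12.4
tcp_pos: [0.5339, 0.3024, 0.0813]
ee_rot: [[-0.966, -0.26, 0.002], [-0.26, 0.966, 0.001], [-0.002, 0.0, -1.0]]
ft_force: [-3.5, -1.8, 11.0]
opening: 0.0092
[-3.48963365 -1.81064388 11.01937116] [-0.19493808  0.6357847  -0.01182634] [0.53387635 0.30236274 0.08132093]
```

About 13.5 N on the plate (underside ≈40.6 mm), so the pins are under the lip. I turn clockwise the first 16° at constant height.

```bash
python3 -m inch '[{"claw":0,"offset":[0,0,0],"roll":-0.07},{"claw":0,"offset":[0,0,0],"roll":-0.14},{"claw":0,"offset":[0,0,0],"roll":-0.21},{"claw":0,"offset":[0,0,0],"roll":-0.28},{"claw":0,"offset":[0,0,0],"roll":-0.35},{"claw":0,"offset":[0,0,0],"roll":-0.42},{"claw":0,"offset":[0,0,0],"roll":-0.49},{"claw":0,"offset":[0,0,0],"roll":-0.53}]'
python3 -c "
from cell import get_obs
o=get_obs();print(o['ft_force'],o['torque'],o['tcp_pos'])"
```

```text
time: 13.07
tcp_pos: [0.5343, 0.3028, 0.0816]
ee_rot: [[-1.0, 0.016, 0.003], [0.016, 1.0, 0.001], [-0.003, 0.002, -1.0]]
ft_force: [-2.8, 0.3, 9.9]
opening: 0.0091
[-2.76118654  0.28014408  9.8526939 ] [0.09825917 0.52448482 0.07749481] [0.53427792 0.30277768 0.08158002]
```

```bash
python3 -m inch '[{"claw":0,"offset":[0,0,0],"roll":-0.07},{"claw":0,"offset":[-0.001,0,-0.001],"roll":-0.14},{"claw":0,"offset":[-0.002,0,-0.002],"roll":-0.21},{"claw":0,"offset":[-0.003,0,-0.004],"roll":-0.28},{"claw":0,"offset":[-0.003,0,-0.006],"roll":-0.35},{"claw":0,"offset":[-0.003,0,-0.008],"roll":-0.42},{"claw":0,"offset":[-0.003,0,-0.009],"roll":-0.49},{"claw":0,"offset":[-0.003,0,-0.01],"roll":-0.55}]'
python3 -c "
from cell import get_obs
o=get_obs();print(o['ft_force'],o['torque'],o['tcp_pos'])"
```

```text
time: 13.73
tcp_pos: [0.5345, 0.3032, 0.0802]
ee_rot: [[-0.954, 0.3, 0.005], [0.3, 0.954, 0.002], [-0.004, 0.004, -1.0]]
ft_force: [-2.1, 0.8, 13.8]
opening: 0.009
[-2.14440956  0.77240895 13.76120833] [0.1257001  0.46708968 0.10701066] [0.53449459 0.30322106 0.08020616]
```

```bash
python3 -m inch '[{"claw":0,"offset":[0,0,-0.001],"roll":-0.07},{"claw":0,"offset":[0,0,-0.002],"roll":-0.14},{"claw":0,"offset":[0,0,-0.004],"roll":-0.21},{"claw":0,"offset":[0,0,-0.005],"roll":-0.28},{"claw":0,"offset":[0,0,-0.006],"roll":-0.35},{"claw":0,"offset":[0,0,-0.008],"roll":-0.42},{"claw":0,"offset":[0,0,-0.009],"roll":-0.49},{"claw":0,"offset":[0,0,-0.01],"roll":-0.56}]'
python3 -c "
from cell import get_obs
o=get_obs();print(o['ft_force'],o['torque'],o['tcp_pos'])"
```

```text
time: 14.4
tcp_pos: [0.5348, 0.3036, 0.0779]
ee_rot: [[-0.827, 0.562, 0.006], [0.563, 0.827, 0.003], [-0.003, 0.006, -1.0]]
ft_force: [-1.7, 3.3, 12.8]
opening: 0.0092
[-1.67533858  3.34069313 12.76281776] [0.37893539 0.36449023 0.10866213] [0.53477454 0.30359897 0.07790928]
```

```bash
python3 -m inch '[{"claw":0,"offset":[0,0,0],"roll":-0.05},{"claw":0,"offset":[0,0,0],"roll":-0.1},{"claw":0,"offset":[0,0,0],"roll":-0.15},{"claw":0,"offset":[0,0,0],"roll":-0.2},{"claw":0,"offset":[0,0,0],"roll":-0.25},{"claw":0,"offset":[0,0,0],"roll":-0.29},{"claw":0,"offset":[0,0,0],"roll":-0.33},{"claw":0,"offset":[0,0,0],"roll":-0.36}]'
python3 -c "
from cell import get_obs
o=get_obs();print(o['ft_force'],o['torque'],o['tcp_pos'])"
```

```text
time: 15.07
tcp_pos: [0.5349, 0.3038, 0.078]
ee_rot: [[-0.707, 0.707, 0.007], [0.707, 0.707, 0.004], [-0.002, 0.007, -1.0]]
ft_force: [-0.8, 3.2, 11.8]
opening: 0.009
[-0.79375259  3.19708265 11.84036589] [0.49474181 0.26971466 0.17646136] [0.53493193 0.30380715 0.07796894]
```

```bash
python3 -m inch '[{"claw":0,"offset":[0,0,0],"roll":-0.015},{"claw":0,"offset":[0,0,0],"roll":-0.03},{"claw":0,"offset":[0,0,0],"roll":-0.045},{"claw":0,"offset":[0,0,0],"roll":-0.06},{"claw":0,"offset":[0,0,0],"roll":-0.075},{"claw":0,"offset":[0,0,0],"roll":-0.09},{"claw":0,"offset":[0,0,0],"roll":-0.1},{"claw":0,"offset":[0,0,0],"roll":-0.1}]'
python3 -c "
from cell import get_obs
o=get_obs();print(o['ft_force'],o['torque'],o['tcp_pos'],o['ee_rot'][0])"
```

```text
time: 15.73
tcp_pos: [0.5351, 0.3039, 0.078]
ee_rot: [[-0.671, 0.741, 0.007], [0.742, 0.671, 0.004], [-0.002, 0.008, -1.0]]
ft_force: [0.1, 3.3, 11.4]
opening: 0.0089
[ 0.07430745  3.27853511 11.38590722] [0.58127676 0.1272641  0.47889664] [0.53512507 0.30394988 0.07799047] [-0.67092506  0.74148773  0.00745002]
```

Torque rose from 0.18 to 0.48 N m at about 63°: the stop is starting. One more small push.

```bash
python3 -m inch '[{"claw":0,"offset":[0,0,0],"roll":-0.008},{"claw":0,"offset":[0,0,0],"roll":-0.016},{"claw":0,"offset":[0,0,0],"roll":-0.024},{"claw":0,"offset":[0,0,0],"roll":-0.032},{"claw":0,"offset":[0,0,0],"roll":-0.04},{"claw":0,"offset":[0,0,0],"roll":-0.04},{"claw":0,"offset":[0,0,0],"roll":-0.04},{"claw":0,"offset":[0,0,0],"roll":-0.04}]'
python3 -c "
from cell import get_obs
o=get_obs();print(o['ft_force'],o['torque'],o['tcp_pos'],o['ee_rot'][0])"
```

```text
time: 16.4
tcp_pos: [0.5352, 0.3039, 0.078]
ee_rot: [[-0.657, 0.754, 0.008], [0.754, 0.657, 0.003], [-0.003, 0.008, -1.0]]
ft_force: [0.5, 3.5, 11.6]
opening: 0.0089
[ 0.54414113  3.52208582 11.55580853] [0.67406261 0.05294577 0.92156049] [0.53517537 0.30394348 0.07797734] [-0.65657669  0.75421921  0.00777358]
```

0.92 N m, so it is on the stop. I take out most of the torque and press, let go, and lift.

```bash
python3 -m inch '[{"claw":0,"offset":[0,0,0],"roll":0.03},{"claw":0,"offset":[0,0,0.002],"roll":0.06},{"claw":0,"offset":[0,0,0.003],"roll":0.08},{"claw":0.3,"offset":[0,0,0.003],"roll":0.08},{"claw":0.4,"offset":[0,0,0.003],"roll":0.08},{"claw":0.4,"offset":[0,0,0.003],"roll":0.08},{"claw":0.4,"offset":[0,0,0.003],"roll":0.08},{"claw":0.4,"offset":[0,0,0.003],"roll":0.08}]'
python3 -m inch '[{"claw":0.4,"offset":[0,0,0.02],"roll":0},{"claw":0.4,"offset":[0,0,0.06],"roll":0},{"claw":0.4,"offset":[0,0,0.12],"roll":0},{"claw":0.4,"offset":[0,0,0.25],"roll":0},{"claw":0.4,"offset":[0,0,0.4],"roll":0},{"claw":0.4,"offset":[-0.1,0,0.5],"roll":0},{"claw":0.4,"offset":[-0.25,0,0.5],"roll":0},{"claw":0.4,"offset":[-0.4,0,0.5],"roll":0}]'
python3 -m inch '[{"claw":0.4,"offset":[0,0.15,0],"roll":0},{"claw":0.4,"offset":[0,0.3,0],"roll":0},{"claw":0.4,"offset":[-0.1,0.45,0],"roll":0},{"claw":0.4,"offset":[-0.2,0.6,0],"roll":0},{"claw":0.4,"offset":[-0.2,0.75,0],"roll":0},{"claw":0.4,"offset":[-0.2,0.8,0],"roll":0},{"claw":0.4,"offset":[-0.2,0.8,0],"roll":0},{"claw":0.4,"offset":[-0.2,0.8,0],"roll":0}]'
python3 - <<'E'
from h import *
s=snap('scene'); t=snap('top'); o=get_obs(); print(o['time'],o['ft_force'])
A=cv2.resize(s['pixels'][150:210,238:298],(400,400),interpolation=cv2.INTER_CUBIC);B=cv2.resize(t['pixels'][192:252,232:292],(400,400),interpolation=cv2.INTER_CUBIC)
cv2.imwrite('pics/j.png',np.hstack([A,B])[:,:,::-1])
P=cloud(t).reshape(400,640,3); g=cv2.cvtColor(t['pixels'],cv2.COLOR_RGB2GRAY)
D=P[...,:2]-[.533,.302]; r=np.hypot(D[...,0],D[...,1])
k=(r<.027)&(g<110); q=P[k]; print('bar',len(q),np.median(q,0),np.percentile(q[:,2],[25,75]))
k=(r<.026)&(g>130); print('plug top z',k.sum(),np.median(P[k][:,2]))
k=(r>.036)&(r<.048); print('collar top z',np.median(P[k][:,2]))
v,u=np.mgrid[:400,:640]; k=(r<.03)&(g<110); q=onplane(t,np.c_[u[k],v[k]],.097)[:,:2]
e=np.linalg.eigh(np.cov(q.T))[1][:,1]; print('bar centre',q.mean(0),cv2.minAreaRect((q*1000).astype(np.float32))[0],np.degrees(np.arctan2(e[1],e[0])))
E
```

```text
time: 17.07
tcp_pos: [0.5317, 0.3017, 0.0744]
ee_rot: [[-0.685, 0.729, -0.001], [0.729, 0.685, -0.001], [0.0, -0.001, -1.0]]
ft_force: [-0.2, -0.3, 0.1]
opening: 0.0343
time: 17.73
tcp_pos: [0.4331, 0.3024, 0.2037]
ee_rot: [[-0.684, 0.729, 0.006], [0.729, 0.684, 0.003], [-0.002, 0.006, -1.0]]
ft_force: [0.1, -0.7, -0.3]
opening: 0.0338
time: 18.4
tcp_pos: [0.382, 0.5024, 0.2007]
ee_rot: [[-0.686, 0.728, 0.001], [0.728, 0.686, -0.0], [-0.0, 0.0, -1.0]]
ft_force: [0.6, 0.5, -0.9]
opening: 0.0339
18.5 [0.90681165 0.80996844 0.14440531]
bar 135 [0.52971004 0.2965002  0.0790521 ] [0.06841367 0.09513161]
plug top z 81 0.07114892434138222
collar top z 0.06128203794894537
bar centre [0.5249252  0.29367555] (519.7371215820312, 288.80731201171875) 146.9591914336499
```

View pics/j.png

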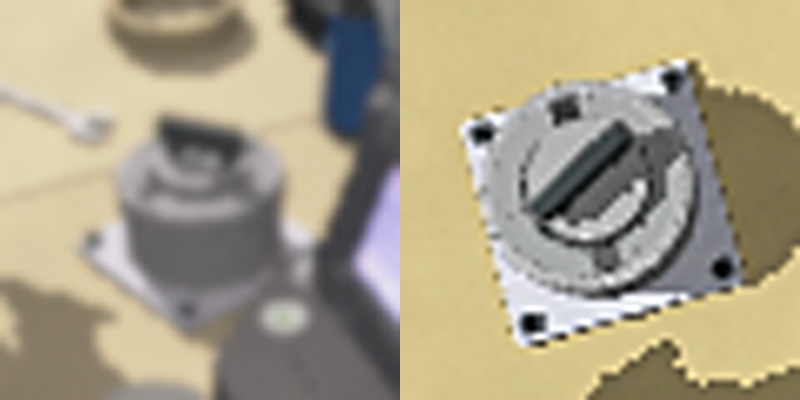

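The pictures show the lid seated level in the collar. Its bar runs (540,205)–(625,130), about 60° clockwise of the slots at (565,108) and (607,258), and the gripper is clear. The plug top at 71.1 mm puts the underside at about 37 mm.

```bash
python3 -c "
from cell import hand_in
print(hand_in())"
```

```text
the job is handed in; nothing more can be done
None
```

The lid is in the pot, turned to its stop and released, and the job is handed in at about 18.5 s of the 72 s.

**What I did:**
- I picked up the grey lid by its bar and carried it round the instrument to the pot.
- The pins went through the slots first time, with no extra force on the way in.
- I pressed to about 13.5 N, then turned clockwise to about 64° by the tool angle. The torque stayed under 0.2 N m until near the stop, where I ended the turn at 0.92 N m.
- I eased off, opened the fingers, lifted and moved away.

**Last checks:**
- **Height:** the top of the lid's plug measured 71.1 mm above the worktop, so its underside is at about 37 mm, which matches fully locked. The depth readings are noisy, and the same picture gave the collar top as 61.3 mm where 64 mm is nominal. The tool's own height before release, about 37.3 mm, agrees with the locked position.
- **Turn:** the last picture shows the bar about 60° past the slots, with the lid level in the collar and the gripper clear.
- **Forces:** the wrist force was near zero after letting go.
- **Check that failed:** my colour mask for the bar's final centre and angle took in other dark pixels (147°, centre about 1 cm off), so I discarded it.
- **Not measured:** I did not re-measure the bystanders' positions; no contact with them showed in the forces at the end of the moves.

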